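Press the car-park panel home in the sprung jig

ROBOT

A 7-joint arm with a two-finger parallel gripper is mounted at the origin on the work surface. World frame = base frame: x ahead of the robot, y to its left, z up, the work surface at z = 0. Lengths are in m, angles in degrees, forces in N, time in s.
With the tool pointing down it reaches from about 0.425 to 0.875 m from the base axis. Payload 8.4 kg.
Tool frame: the origin (TCP) lies at the very end of the fingers, on their centre line; the grasp point (between the pads) lies 19 mm behind it; z points along the fingers, y is the line along which they close (so a half turn about z gives the same grasp; the last joint's range is limited). The gripper opens to 85 mm and grips with 20 to 120 N. Pads are 22 mm wide; open, the fingers measure 114 mm over their backs; the gripper's body (76 mm by 85 mm) begins 54 mm behind the grasp point. The pads swing forward as they close: fully open they stand 13 mm farther back than shut.
Start: joints at [70.348, 19.091, 2.286, 83.961, -0.768, 76.965, -3.352], TCP at [0.157, -0.631, 0.231] pointing down, gripper open.
Joint ranges: [-147.57, 147.57], [-21.85, 119.76], [-74.77, 79.35], [14.55, 137.4], [-85.83, 265.84], [4.83, 119.75], [-152.11, 152.11]. Speed limits (degrees/s): [127.2, 127.2, 159.86, 159.86, 180, 180, 180].

INTERFACE

Orientations are given as a 3x3 rotation matrix whose columns are the frame's x, y, z axes.
In Python, from workcell import robot gives the robot as it stands.
- The arm moves only by the tool send_rows, never from a script. Its argument "targets" is a list of rows, each a list of 7 numbers: the shift along the tool's x, y, z in m, then the turn, a rotation vector about the tool's x, y, z in degrees, then the opening, from -1 (shut) to 1 (fully open). In form: [[dx, dy, dz, rx, ry, rz, gripper], ...]. A call has 1 to 12 rows; each row shifts and turns the commanded pose from where the row before left it, along the tool's axes as they then stand; what a row does not reach is not made up. A row lasts 1/10 s, in which the tool goes at most 50 mm and 8.59 degrees, less where a joint would pass 70% of its speed; a pose out of reach is approached as far as the arm can. A call with a gripper value outside its range is refused whole. The fingers move at their own pace and stop on an object; the grip force is fixed at half the most. Time passes only in rows, so rows that do not move let the fingers close. It gives the time, the measured TCP pose, the force, the opening and the grip force at its end, in the units of the state.
- robot.sense(): the state, without advancing time (a new reading comes with each control period).
- robot.grab_frame(name): name is "scene" or "top" or "wrist"; returns a dict with "img" (420x560x3 uint8, red, green, blue), "K" (3x3 intrinsics, pixels), "k1" (the pictures are not rectified: a ray, as slopes to the right and down, at radius r is drawn at 1 + k1 r^2 times it, then the intrinsics apply), "extrinsics" (4x4, takes a point from camera to world coordinates); the wrist camera has in their place "tool_from_camera" (4x4, takes a point from camera to tool coordinates, whose origin is the TCP and whose axes are the flange's). Camera axes: x right, y up, looking along -z (the intrinsics and any distortion apply to the point x, -y, -z); pixel columns grow to the right and rows downward; lengths in m; the calibration is good to about 2 mm. A picture is of the moment at which its call begins: read the wrist's pose just before it. There is no depth.
- robot.close_job(): hands the job in; it is judged then, once.
Trained networks look in the newest picture that a camera, given by its name, has taken for a name from the list of things; names that differ only in an ending like _2 or _b are one class to them, and where a whole thing is asked for, a point or a joint stands for the part that bears it (a point fixed in the world has none). Each returns a list of dicts, best first, with "score" (0 to 1); they miss things now and then, are a little off and sometimes report something else, mostly with a low value. They report only what shows in the picture. A call takes as long as a camera call. They do not tell look-alikes from the thing itself.
- robot.masks_of(query, camera): "region" (420x560 bool, what is visible of it).
- robot.pinpoint(query, camera): "at" ([x, y, z] in m, in world coordinates, good to about 4 mm: a listed point, or the origin of a listed thing).
The state is a dict: "clock": time; "joint_positions": joint angles; "qd": joint speeds; "effort": joint torques, N m; "ee_pos": TCP position; "ee_rot": TCP orientation; "ft_force": force on the tool from outside, world axes, zero at the start; "ft_torque": the same for the moment, N m; "opening": opening from 0.0 (shut) to 1.0 (fully open); "grip_force": force on a finger pad.
Only numpy, scipy, OpenCV 4.12 (cv2) and the standard library are available. Lean on these libraries where they do the work, as an engineer would, in place of code of your own. Each camera call takes 0.05 s, during which the arm holds its last target. There are 200 camera calls.

TASK

A self-adhesive model car-park panel lies on the sprung bed of the plywood jig. Take the wooden press block whose square foot fits inside the jig (not the wide one or the round one), push it squarely down on the panel until the bed bottoms out level and hold it there for a second, then stand the block upright in the middle of the cork mat and let go. Do not shift the other two blocks or the model house.

Things in the scene. Friction and masses are not known exactly. Their poses are not given: they have to be found in the camera images.
- press_block: The right press block, loose, beech, about 0.2 kg, middle one in size of three: square foot 62 x 62 mm, 18 mm thick, with a square post 28 x 28 mm, 70 mm tall, on its middle as handle (88 mm in all), sides parallel to the foot's. Origin at the centre of the foot's underside; x, y along the foot's sides, z up. Starts standing on the bench. Grip it across the post, about 40 mm above the foot's top.
- jig: Fixed plywood jig, a square frame 126 x 126 mm outside and 40 mm tall, with a square well 86 x 86 mm in its middle (walls 20 mm thick), so that the press block's foot has 12 mm of room on each side. Origin at the centre of its underside on the bench; x and y along its sides, z up.
- bed_top (a point): Centre of the top of the sprung bed in the jig's well, a grey 82 x 82 mm panel with white lines. At rest it is level, 36 mm above the bench, 4 mm below the rim. It starts to sink at about 3 N and meets a hard stop 14 mm lower (22 mm above the bench) at about 8 N; released, it springs back up. It tips softly (0.8 N m per rad) under an off-centre or slanted push. z is its normal.
- mat: Fixed square cork mat on the bench, empty, 120 x 120 mm and 4 mm thick. Origin at the centre of its underside.
- wide_block: Bystander, loose: like the press block but with a foot 104 x 104 mm, too wide for the jig. Same post, 88 mm tall in all. Origin at the centre of the foot's underside.
- round_block: Bystander, loose: like the press block but with a small round foot 44 mm in diameter. Same post, 88 mm tall in all. Origin at the centre of the foot's underside.
- house: Bystander, loose: finished model house with cream walls and a brown-red pitched roof, 70 x 90 mm on plan, 82 mm tall. Origin at the centre of its underside.
There are look-alikes about, which are no part of the job. Of the things that look like the jig, take the one that is farthest to the robot's left at the start.

How it is judged:
By the outcome, as a careful person would: the job done as asked, in the order asked, and still so for the second after the job is handed in, with the robot touching nothing.
It also fails if it takes over 53 s, if anything falls off the work surface, if the arm or the gripper's body presses on something with over 40 N, if the wrist force passes 120 N, or if a joint passes its speed limit or range.

## Working session

There is one attempt and no reset: what is moved stays moved. The work goes in short steps, Python scripts to look and compute and a tool call to move; the robot and the scene stay as the last step left them, time stands still between calls to the robot, and variables do not carry over. Pictures are saved under pics/ and viewed, at most 10 in all, crops included, and the job is handed in when it is done.

Besides the shell and the picture viewer there is one more tool, called after ">>>" in YAML: its name, and indented under it one key for each argument. send_rows: Moves the arm, as the interface text tells. Its arguments: {"type":"object","properties":{"targets":{"type":"array"}},"required":["targets"]}

```bash
mkdir -p pics
cat > h.py <<'E'
import numpy as np,cv2
from workcell import robot
def snap(n,f=None):
    d=robot.grab_frame(n)
    if f: cv2.imwrite('pics/'+f,d['img'][:,:,::-1])
    return d
def ext(d,s=None):
    return np.array(d['extrinsics']) if 'extrinsics' in d else T(s)@np.array(d['tool_from_camera'])
def T(s):
    M=np.eye(4);M[:3,:3]=s['ee_rot'];M[:3,3]=s['ee_pos'];return M
def proj(P,d,E):
    p=np.linalg.inv(E)@np.r_[P,1];x=p[0]/-p[2];y=-p[1]/-p[2];r=1+d['k1']*(x*x+y*y)
    return (np.array(d['K'])@[x*r,y*r,1])[:2]
def unproj(uv,z,d,E):
    K=np.array(d['K']);q=np.linalg.inv(K)@[uv[0],uv[1],1];x,y=q[:2];a,b=x,y
    for _ in range(20):
        r=1+d['k1']*(a*a+b*b);a,b=x/r,y/r
    v=E[:3,:3]@[a,-b,-1];o=E[:3,3];return o+v*(z-o[2])/v[2]
E
python3 - <<'E'
from h import *
s=robot.sense();print(s)
for c in('top','scene'):
    d=snap(c,c+'0.png');E=ext(d);print(c,E[:3,3])
    for q in('press_block','jig','bed_top','mat','wide_block','round_block','house'):
        for r in robot.pinpoint(q,c):print(q,np.round(r['score'],2),np.round(r['at'],3),np.round(proj(r['at'],d,E)))
E
```

```text
{'clock': 0.0, 'joint_positions': array([70.34709386, 19.13363369,  2.28163569, 84.01160767, -0.76761991,
       76.9642056 , -3.35430379]), 'qd': array([ 0.12034298,  0.017337  ,  0.11319133,  0.07990047,  0.03961856,
       -0.04029516,  0.02561944]), 'effort': array([-9.69725297e-04, -6.58551836e+01,  1.36508491e+00, -4.05551004e+01,
        1.67461135e-02,  1.26926880e-02,  2.16198191e-05]), 'ee_pos': array([ 0.1568025 , -0.63033532,  0.2303947 ]), 'ee_rot': array([[ 9.70428536e-01,  2.41388100e-01, -4.91924805e-04],
       [ 2.41388581e-01, -9.70427272e-01,  1.56954303e-03],
       [-9.85082358e-05, -1.64187438e-03, -9.99998647e-01]]), 'ft_force': array([ 1.07848497, -0.02673726, -0.57340327]), 'ft_torque': array([ 0.01543657, -0.00288618, -0.0156922 ]), 'grip_force': 0.0, 'opening': 1.000106559040626}
top [ 0.32573474 -0.05622042  1.02398029]
press_block 0.78 [ 0.631 -0.236  0.001] [353. 195.]
jig 0.78 [ 0.757 -0.084  0.001] [301. 144.]
jig 0.75 [0.507 0.019 0.001] [251. 229.]
jig 0.69 [ 0.8   -0.315 -0.001] [386. 139.]
jig 0.57 [ 0.292 -0.288 -0.001] [363. 329.]
jig 0.49 [ 0.6
[... 356 characters left out ...]
268.]
scene [ 0.9512218  -0.5136163   0.68629135]
press_block 0.57 [ 0.635 -0.233  0.002] [248. 312.]
jig 0.91 [ 0.506  0.022 -0.002] [280. 218.]
jig 0.89 [ 0.796 -0.316 -0.   ] [282. 396.]
jig 0.82 [ 0.765 -0.087  0.003] [341. 300.]
jig 0.78 [ 0.292 -0.287 -0.004] [129. 246.]
bed_top 0.92 [0.504 0.019 0.037] [279. 207.]
bed_top 0.86 [ 0.289 -0.286  0.034] [124. 234.]
bed_top 0.7 [ 0.758 -0.087  0.04 ] [341. 289.]
bed_top 0.63 [ 0.8   -0.313  0.036] [286. 388.]
mat 0.9 [ 0.486  0.285 -0.001] [332. 167.]
mat 0.51 [ 0.713  0.19  -0.001] [384. 219.]
wide_block 0.8 [ 0.531 -0.418 -0.001] [143. 345.]
round_block 0.79 [ 0.439 -0.232  0.002] [186. 262.]
house 0.83 [ 0.713  0.192 -0.   ] [385. 219.]
```

View pics/top0.png

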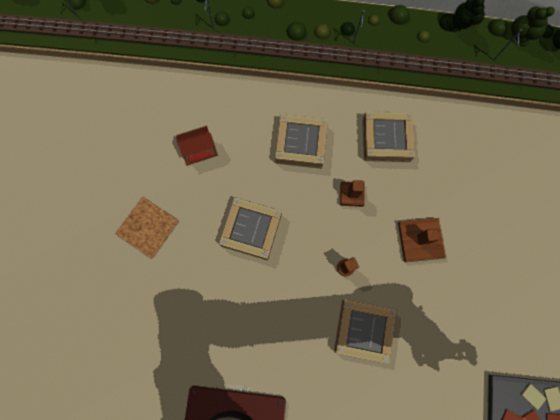

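View pics/scene0.png

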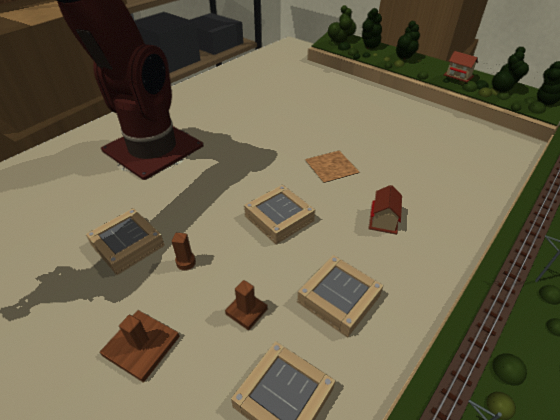

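Candidates:
- **Press block:** the block at top (353,195), scene (248,305), has the middle-sized square foot. The wide block is at top (422,240) and the round one at (347,267).
- **Jig:** there are four, at top (251,229), (301,140), (389,135) and (366,330). The farthest left (largest y, 0.019) is the one at (251,229), scene (280,212).
- **Mat:** top (148,228). The house is at (197,146).

Next I fit the outlines to get yaw and check a close crop.

```bash
cat > fit.py <<'E'
from h import *
from scipy.optimize import minimize
def box(w,z0,z1):
    return np.array([[x*w/2,y*w/2,z] for x in(-1,1) for y in(-1,1) for z in(z0,z1)])
MODEL={'press_block':[box(.062,0,.018),box(.028,.018,.088)],'jig':[box(.126,0,.04)],'mat':[box(.12,0,.004)]}
def sil(q,p,d,E,shape):
    m=np.zeros((shape[0]*4,shape[1]*4),np.uint8);c,s=np.cos(p[2]),np.sin(p[2])
    for b in MODEL[q]:
        P=np.c_[c*b[:,0]-s*b[:,1]+p[0],s*b[:,0]+c*b[:,1]+p[1],b[:,2]]
        u=np.array([proj(x,d,E) for x in P])
        cv2.fillConvexPoly(m,np.round((cv2.convexHull(u.astype(np.float32))+.5)*4).astype(np.int32),1)
    return cv2.resize(m.astype(np.float32),shape[::-1],interpolation=cv2.INTER_AREA)
def fit(q,views,p0):
    # views: (mask,d,E)
    def cost(v):
        p=[v[0]/100,v[1]/100,v[2]/10]
        return sum(1-np.minimum(a,m).sum()/np.maximum(a,m).sum() for m,d,E in views for a in[sil(q,p,d,E,m.shape)])/len(views)
    best=None
    for a in np.radians([-40,-25,-10,5,20,35]):
        x0=np.array([p0[0]*100,p0[1]*100,a*10])
        r=minimize(cost,x0,method='Nelder-Mead',options=dict(initial_simplex=x0+np.vstack([np.zeros(3),np.diag([.5,.5,1.2])]),xatol=.01,fatol=1e-4,maxiter=70))
        if best is None or r.fun<best.fun: best=r
    v=best.x;return [v[0]/100,v[1]/100,np.degrees(v[2]/10)],best.fun
def mask(q,c,p,d,E):
    u=np.round(proj(np.r_[p,.02],d,E)).astype(int)
    for r in robot.masks_of(q,c):
        if r['region'][max(0,u[1]-4):u[1]+5,max(0,u[0]-4):u[0]+5].any(): return r['region'].astype(np.float32)
E
python3 - <<'E'
from fit import *
V={c:snap(c) for c in('top','scene')}
for q,p in(('press_block',(.632,-.235)),('jig',(.506,.019)),('mat',(.482,.286))):
    vs=[]
    for c,d in V.items():
        E=ext(d);m=mask(q,c,p,d,E)
        if m is None: print(q,c,'none');continue
        vs.append((m,d,E));print(q,c,fit(q,[(m,d,E)],p))
    print(q,'both',fit(q,vs,p))
t=V['top']['img'];s=V['scene']['img']
f=lambda im,x,y:cv2.resize(im[y-40:y+40,x-50:x+50],(400,300),interpolation=cv2.INTER_CUBIC)
cv2.imwrite('pics/crop.png',np.vstack([np.hstack([f(t,353,195),f(s,246,300)]),np.hstack([f(t,251,229),f(s,280,212)])])[:,:,::-1])
E
```

```text
press_block top ([np.float64(0.6311521604666309), np.float64(-0.23117104159252638), np.float64(3.612693385912835)], np.float64(0.05335205793380737))
press_block scene ([np.float64(0.6314988830759681), np.float64(-0.23504478041523), np.float64(3.7733547603149042)], np.float64(0.04294782876968384))
press_block both ([np.float64(0.6311669328226097), np.float64(-0.23344044273617467), np.float64(2.6065988597789596)], np.float64(0.0715884268283844))
jig top ([np.float64(0.5062323874192289), np.float64(0.02012408180802179), np.float64(-10.595291777750525)], np.float64(0.031052112579345703))
jig scene ([np.float64(0.5064463199605692), np.float64(0.0182712670467108), np.float64(-9.83816557398952)], np.float64(0.05269598960876465))
jig both ([np.float64(0.5058765486723543), np.float64(0.019481494740328963), np.float64(-10.720143683441862)], np.float64(0.04478776454925537))
mat top ([np.float64(0.48035674108732607), np.float64(0.29050126788774117), np.float64(-26.750592963070904)], np.float64(0.033766210079193115))
mat scene ([np.float64(0.48128445688655186), np.float64(0.2862869010004681), np.float64(-26.104382824421787)], np.float64(0.06060606241226196))
mat both ([np.float64(0.4802440246684817), np.float64(0.28927949393364966), np.float64(-26.373742473782414)], np.float64(0.058305323123931885))
```

View pics/crop.png

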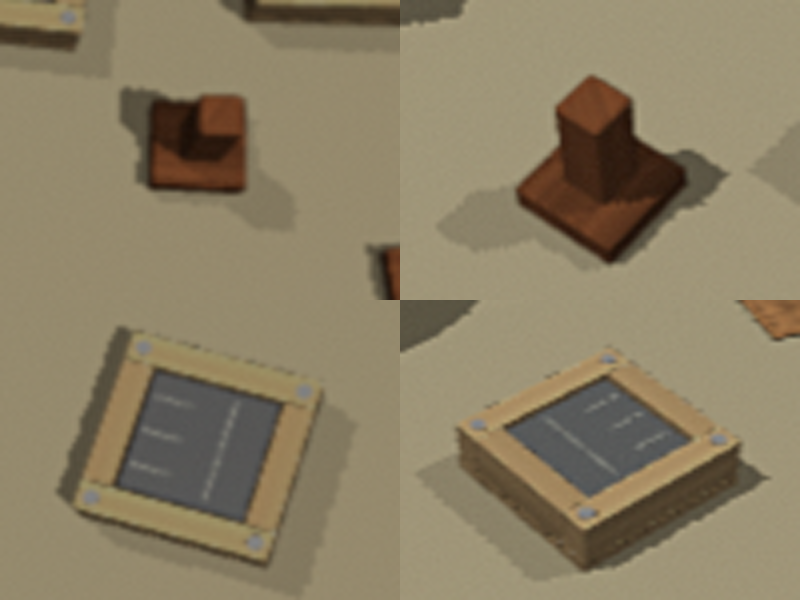

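Confirmed: the first row shows the square-foot block (middle size) and the second row the leftmost jig, both unobstructed. I'll move over the block.

>>> send_rows:
  targets:
    - [0.04,-0.0193,0,0,0,0,1]
    - [0.04,-0.0193,0,0,0,0,1]
    - [0.04,-0.0193,0,0,0,0,1]
    - [0.04,-0.0193,0,0,0,0,1]
    - [0.04,-0.0193,0,0,0,0,1]
    - [0.04,-0.0193,0,0,0,0,1]
    - [0.04,-0.0193,0,0,0,0,1]
    - [0.04,-0.0193,0,0,0,0,1]
    - [0.04,-0.0193,0,0,0,0,1]
    - [0.04,-0.0193,0,0,0,0,1]
    - [0.04,-0.0193,0,0,0,0,1]
    - [0.04,-0.0193,0,0,0,0,1]

```text
clock: 2.4
ee_pos: [0.568, -0.2889, 0.2315]
ee_rot: [[0.971, 0.241, 0.0], [0.241, -0.971, -0.0], [0.0, 0.0, -1.0]]
ft_force: [1.8, -1.6, -0.5]
opening: 1.0
grip_force: 0.0
```

>>> send_rows:
  targets:
    - [0.038,-0.019,0,0,0,0,1]
    - [0.038,-0.019,0,0,0,0,1]
    - [0,0,0,0,0,-7.9,1]
    - [0,0,0,0,0,-7.9,1]
    - [0,0,0,0,0,-7.9,1]
    - [0,0,0,0,0,-7.9,1]
    - [0,0,0,0,0,-7.9,1]
    - [0,0,0,0,0,-7.9,1]
    - [0,0,0,0,0,-7.9,1]
    - [0,0,0,0,0,-7.9,1]
    - [0,0,0,0,0,-7.9,1]
    - [0,0,0,0,0,-7.9,1]

```text
clock: 3.6
ee_pos: [0.6314, -0.235, 0.2313]
ee_rot: [[-0.057, 0.998, -0.0], [0.998, 0.057, 0.0], [0.0, -0.0, -1.0]]
ft_force: [-0.3, 0.7, 0.2]
opening: 0.994
grip_force: 0.0
```

```bash
cat >> fit.py <<'E'
def goal(s,p,z,yaw):
    R=np.array(s['ee_rot']);y=np.degrees(np.arctan2(R[1,0],R[0,0]))
    d=np.r_[p[:2],z]-s['ee_pos']
    print('pos',np.round(s['ee_pos'],4),'yaw',round(y,2),'axis',np.round(R[:,2],4),'tool shift',np.round(R.T@d,4),'rz',round(-((yaw-y+180)%360-180),2))
E
python3 - <<'E'
from fit import *
s=robot.sense();d=snap('wrist','w1.png');E=ext(d,s);p=(.631,-.234)
print(s['clock'],s['joint_positions'])
for r in robot.pinpoint('press_block','wrist'):print(r)
m=mask('press_block','wrist',p,d,E)
if m is not None:
    p,c=fit('press_block',[(m,d,E)],p);print(p,c)
goal(s,p,.2,p[2]+90)
E
```

```text
3.6 [ 37.50060876  24.62325301 -29.03215107  78.84945154  11.86574724
  79.53706579  11.82587908]
{'at': [0.6311, -0.2287, 0.0002], 'score': 0.6}
[np.float64(0.6313747390072024), np.float64(-0.23279708132404747), np.float64(3.2176113660857224)] 0.030732274055480957
pos [ 0.6314 -0.235   0.2313] yaw 93.28 axis [-0.  0. -1.] tool shift [0.0022 0.0001 0.0313] rz 0.07
```

View pics/w1.png

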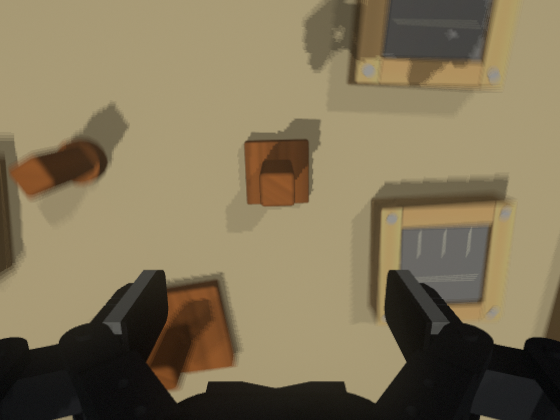

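The wrist view shows the press block at (277,175), squarely between the fingers; the round block (left), wide block (lower left) and jigs are clear. Yaw is right, so I go down and grip.

>>> send_rows:
  targets:
    - [0.002,0,0.04,0,0,0,1]
    - [0,0,0.04,0,0,0,1]
    - [0,0,0.04,0,0,0,1]
    - [0,0,0.032,0,0,0,1]
    - [0,0,0.02,0,0,0,1]
    - [0,0,0.02,0,0,0,1]
    - [0,0,0,0,0,0,1]
    - [0,0,0,0,0,0,1]

```text
clock: 4.55
ee_pos: [0.6314, -0.2329, 0.0397]
ee_rot: [[-0.049, 0.999, -0.0], [0.999, 0.049, 0.0], [0.0, -0.0, -1.0]]
ft_force: [0.3, 0.3, 0.5]
opening: 1.002
grip_force: 0.0
```

>>> send_rows:
  targets:
    - [0,0,0,0,0,0,-1]
    - [0,0,0,0,0,0,-1]
    - [0,0,0,0,0,0,-1]
    - [0,0,0,0,0,0,-1]
    - [0,0,0,0,0,0,-1]
    - [0,0,0,0,0,0,-1]
    - [0,0,0,0,0,0,-1]
    - [0,0,0,0,0,0,-1]
    - [0,0,0,0,0,0,-1]
    - [0,0,0,0,0,0,-1]

```text
clock: 5.55
ee_pos: [0.6316, -0.2331, 0.04]
ee_rot: [[-0.052, 0.999, 0.001], [0.999, 0.052, -0.0], [-0.0, 0.001, -1.0]]
ft_force: [-0.5, -1.0, 5.9]
opening: 0.319
grip_force: 59.4
```

>>> send_rows:
  targets:
    - [0,0,-0.01,0,0,0,-1]
    - [0,0,-0.02,0,0,0,-1]
    - [0,0,-0.03,0,0,0,-1]
    - [0,0,-0.03,0,0,0,-1]
    - [0,0,-0.02,0,0,0,-1]
    - [0,0,-0.01,0,0,0,-1]
    - [0,0,0,0,0,0,-1]

```text
clock: 6.25
ee_pos: [0.6318, -0.233, 0.1606]
ee_rot: [[-0.052, 0.999, 0.002], [0.999, 0.052, -0.001], [-0.001, 0.002, -1.0]]
ft_force: [0.3, -0.1, -2.2]
opening: 0.322
grip_force: 59.2
```

Run:
```python
from fit import *
s=robot.sense();d=snap('wrist','w2.png');d2=snap('scene','s2.png');print(s['ft_force'],s['ft_torque'])
im=cv2.resize(d2['img'][120:420,60:460],(720,540),interpolation=cv2.INTER_CUBIC);cv2.imwrite('pics/s2c.png',im[:,:,::-1])
goal(s,(.506,.0193),.16,-10.4+90)
```

```text
[ 0.25603193 -0.05635115 -2.24041959] [-0.0078887  -0.03333148  0.03976504]
pos [ 0.6318 -0.233   0.1606] yaw 92.96 axis [ 1.8e-03 -7.0e-04 -1.0e+00] tool shift [ 2.585e-01 -1.126e-01  2.000e-04] rz 13.36
```

View pics/s2c.png

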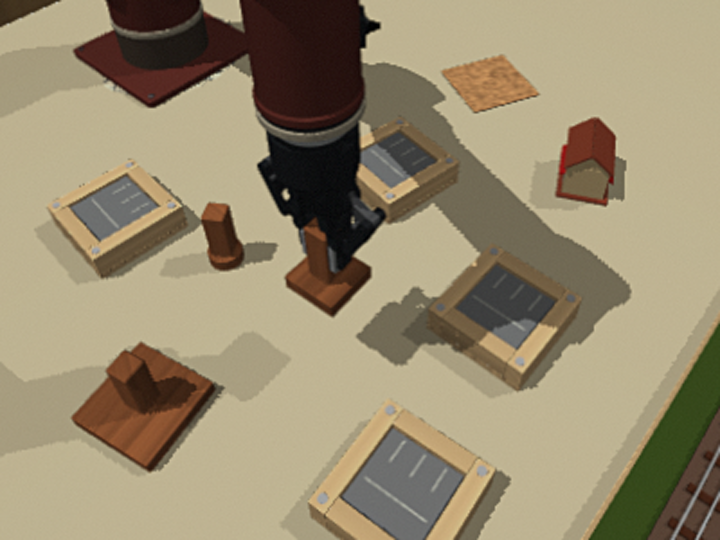

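The block hangs upright in the gripper at crop (328,260), with nothing else disturbed. On to the jig.

>>> send_rows:
  targets:
    - [0.0323,-0.0141,0,0,0,0,-1]
    - [0.0323,-0.0141,0,0,0,0,-1]
    - [0.0323,-0.0141,0,0,0,0,-1]
    - [0.0323,-0.0141,0,0,0,0,-1]
    - [0.0323,-0.0141,0,0,0,0,-1]
    - [0.0323,-0.0141,0,0,0,0,-1]
    - [0.0323,-0.0141,0,0,0,0,-1]
    - [0.0323,-0.0141,0,0,0,0,-1]
    - [0,0,0,0,0,6.7,-1]
    - [0,0,0,0,0,6.7,-1]
    - [0,0,0,0,0,0,-1]
    - [0,0,0,0,0,0,-1]

```text
clock: 7.55
ee_pos: [0.5047, 0.0191, 0.1584]
ee_rot: [[0.178, 0.984, -0.002], [0.984, -0.178, 0.0], [-0.0, -0.002, -1.0]]
ft_force: [0.8, 0.1, -2.2]
opening: 0.32
grip_force: 59.8
```

Run:
```python
from fit import *
s=robot.sense();d=snap('wrist','w3.png');E=ext(d,s)
for r in robot.pinpoint('jig','wrist')[:2]+robot.pinpoint('bed_top','wrist')[:2]+robot.pinpoint('press_block','wrist')[:1]:print(r)
goal(s,(.506,.0193),.08,-10.4+90);print(s['ft_force'])
im=d['img'].copy()
# expected jig outlines and held foot
def draw(w,z,p,a,col):
    c,q=np.cos(a),np.sin(a)
    pts=[proj([p[0]+c*x-q*y,p[1]+q*x+c*y,z],d,E) for x,y in np.array([[1,1],[1,-1],[-1,-1],[-1,1]])*w/2]
    cv2.polylines(im,[np.round(pts).astype(int)],True,col,1)
a=np.radians(-10.4);draw(.126,.04,(.506,.0193),a,(255,0,0));draw(.086,.04,(.506,.0193),a,(0,255,0))
t=s['ee_pos'];R=s['ee_rot'];draw(.062,t[2]-.04,t[:2],np.arctan2(R[1,0],R[0,0]),(0,0,255))
cv2.imwrite('pics/w3o.png',im[:,:,::-1])
```

```text
{'at': [0.5062, 0.0178, 0.0002], 'score': 0.96}
{'at': [0.5042, 0.019, 0.1165], 'score': 0.55}
pos [0.5047 0.0191 0.1584] yaw 79.75 axis [-1.6e-03  2.0e-04 -1.0e+00] tool shift [0.0004 0.0014 0.0784] rz 0.15
[ 0.76259619  0.09631705 -2.1671145 ]
```

View pics/w3o.png

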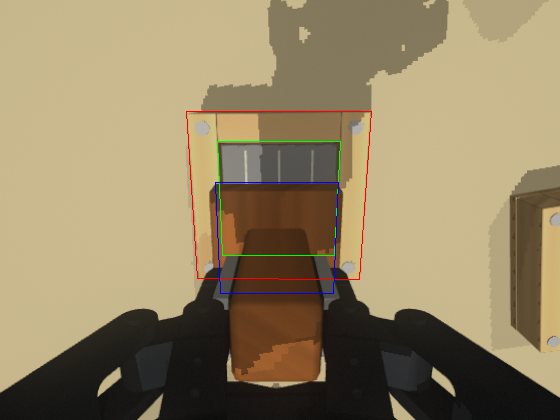

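The jig fit (red/green) lies right on the wood, and the held foot is where expected (blue). I lower in stages.

>>> send_rows:
  targets:
    - [0,0.0014,0.02,0,0,0,-1]
    - [0,0,0.025,0,0,0,-1]
    - [0,0,0.02,0,0,0,-1]
    - [0,0,0.012,0,0,0,-1]
    - [0,0,0.004,0,0,0,-1]
    - [0,0,0.003,0,0,0,-1]
    - [0,0,0.003,0,0,0,-1]
    - [0,0,0.003,0,0,0,-1]
    - [0,0,0,0,0,0,-1]

```text
clock: 8.65
ee_pos: [0.5071, 0.0191, 0.0698]
ee_rot: [[0.181, 0.983, 0.001], [0.983, -0.181, -0.0], [0.0, 0.001, -1.0]]
ft_force: [-0.8, -0.1, 2.6]
opening: 0.323
grip_force: 60.4
```

Run:
```python
from fit import *
s=robot.sense();goal(s,(.506,.0193),.062,-10.4+90);print(s['ft_force'],s['ft_torque'])
```

```text
pos [0.5071 0.0191 0.0698] yaw 79.57 axis [ 0.0011 -0.     -1.    ] tool shift [-0.     -0.0012  0.0078] rz -0.03
[-0.75604491 -0.11739922  2.61750845] [ 0.07996244  0.24385068 -0.0437477 ]
```

>>> send_rows:
  targets:
    - [0,0,0.002,0,0,0,-1]
    - [0,0,0.002,0,0,0,-1]
    - [0,0,0.002,0,0,0,-1]
    - [0,0,0.001,0,0,0,-1]
    - [0,0,0.001,0,0,0,-1]
    - [0,0,0,0,0,0,-1]

```text
clock: 9.25
ee_pos: [0.5072, 0.0191, 0.0618]
ee_rot: [[0.181, 0.983, 0.001], [0.983, -0.181, 0.0], [0.0, 0.001, -1.0]]
ft_force: [-0.9, 0.2, 6.9]
opening: 0.319
grip_force: 60.8
```

>>> send_rows:
  targets:
    - [0,0,0.001,0,0,0,-1]
    - [0,0,0,0,0,0,-1]

```text
clock: 9.45
ee_pos: [0.5073, 0.0191, 0.0615]
ee_rot: [[0.181, 0.983, 0.001], [0.983, -0.181, -0.0], [-0.0, 0.001, -1.0]]
ft_force: [-4.8, -1.1, 16.5]
opening: 0.323
grip_force: 62.2
```

Run:
```python
from fit import *
s=robot.sense();goal(s,(.506,.0193),.062,-10.4+90);print(s['ft_force'],s['ft_torque'])
```

```text
pos [0.5073 0.0191 0.0615] yaw 79.57 axis [ 1.1e-03 -4.0e-04 -1.0e+00] tool shift [-0.0001 -0.0013 -0.0005] rz -0.03
[-4.77490527 -1.0775146  16.50659504] [-0.02720868  1.20861418 -0.01199597]
```

Bottomed out (about 19 N), but with a sideways load. I relieve that by shifting a millimetre back toward the jig centre.

>>> send_rows:
  targets:
    - [0,-0.0005,0,0,0,0,-1]
    - [0,-0.0005,0,0,0,0,-1]
    - [0,0,0,0,0,0,-1]

```text
clock: 9.75
ee_pos: [0.507, 0.0191, 0.0616]
ee_rot: [[0.181, 0.983, 0.003], [0.983, -0.181, -0.0], [0.0, 0.003, -1.0]]
ft_force: [-0.3, -2.0, 13.4]
opening: 0.325
grip_force: 61.6
```

Run:
```python
from fit import *
s=robot.sense();goal(s,(.506,.0193),.062,-10.4+90);print(s['ft_force'],s['ft_torque'])
```

```text
pos [0.507  0.0191 0.0616] yaw 79.56 axis [ 2.8e-03 -4.0e-04 -1.0e+00] tool shift [-0.     -0.0011 -0.0004] rz -0.04
[-0.32924003 -1.990613   13.37664055] [-0.12067629  0.32335735  0.03775805]
```

>>> send_rows:
  targets:
    - [0,0,0.0005,0.3,0,0,-1]
    - [0,0,0,0,0,0,-1]
    - [0,0,0,0,0,0,-1]

```text
clock: 10.05
ee_pos: [0.5074, 0.0192, 0.0616]
ee_rot: [[0.181, 0.983, -0.002], [0.983, -0.181, 0.0], [0.0, -0.002, -1.0]]
ft_force: [-2.5, -0.9, 18.2]
opening: 0.32
grip_force: 62.4
```

Run:
```python
from fit import *
s=robot.sense();goal(s,(.506,.0193),.062,-10.4+90);print(s['ft_force'],s['ft_torque'])
```

```text
pos [0.5074 0.0192 0.0616] yaw 79.56 axis [-1.8e-03  5.0e-04 -1.0e+00] tool shift [-0.0001 -0.0014 -0.0004] rz -0.04
[-2.46871912 -0.89006711 18.24188698] [-0.27139609  0.60106719 -0.07004684]
```

The centre of pressure is now within about 5 mm of the middle at about 20 N. I hold it there for over a second.

>>> send_rows:
  targets:
    - [0,0,0.0003,0,0,0,-1]
    - [0,0,0,0,0,0,-1]
    - [0,0,0,0,0,0,-1]
    - [0,0,0,0,0,0,-1]
    - [0,0,0,0,0,0,-1]
    - [0,0,0,0,0,0,-1]
    - [0,0,0,0,0,0,-1]
    - [0,0,0,0,0,0,-1]
    - [0,0,0,0,0,0,-1]
    - [0,0,0,0,0,0,-1]
    - [0,0,0,0,0,0,-1]
    - [0,0,0,0,0,0,-1]

```text
clock: 11.25
ee_pos: [0.5074, 0.0192, 0.0615]
ee_rot: [[0.181, 0.983, -0.002], [0.983, -0.181, 0.0], [0.0, -0.002, -1.0]]
ft_force: [-3.9, 0.0, 21.5]
opening: 0.322
grip_force: 62.9
```

Run:
```python
from fit import *
s=robot.sense();goal(s,(.506,.0193),.062,-10.4+90);print(s['ft_force'],s['ft_torque'])
d=snap('scene');im=d['img'][140:290,190:390];cv2.imwrite('pics/press.png',cv2.resize(im,(800,600),interpolation=cv2.INTER_CUBIC)[:,:,::-1])
```

```text
pos [0.5074 0.0192 0.0615] yaw 79.55 axis [-1.8e-03  3.0e-04 -1.0e+00] tool shift [-0.0001 -0.0014 -0.0005] rz -0.05
[-3.88616368e+00  1.16129409e-02  2.15346117e+01] [-0.26557467  0.90030339  0.01122255]
```

View pics/press.png

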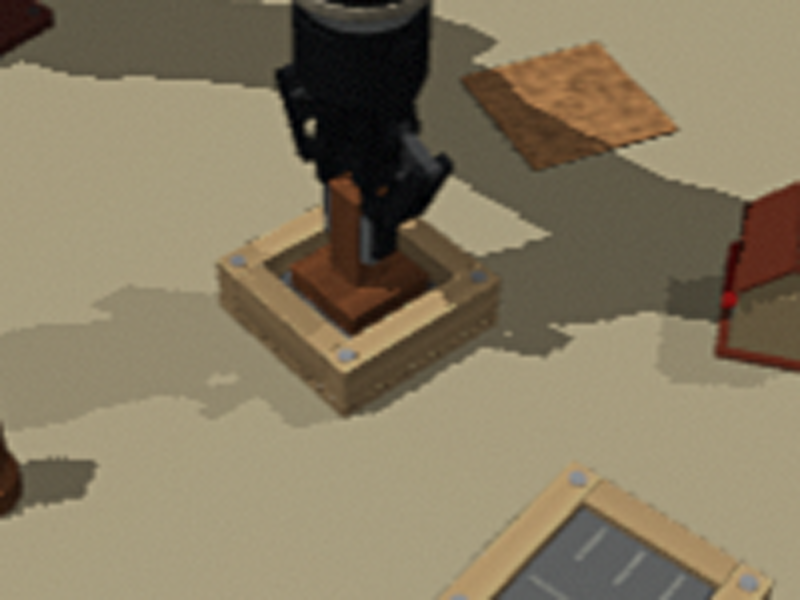

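The picture shows the foot at (360,285) sunk level in the well, clear of all the walls. I lift it out.

>>> send_rows:
  targets:
    - [0,0,-0.005,0,0,0,-1]
    - [0,0,-0.008,0,0,0,-1]
    - [0,0,-0.01,0,0,0,-1]
    - [0,0,-0.02,0,0,0,-1]
    - [0,0,-0.03,0,0,0,-1]
    - [0,0,-0.025,0,0,0,-1]
    - [0,0,-0.01,0,0,0,-1]
    - [0,0,0,0,0,0,-1]

```text
clock: 12.1
ee_pos: [0.5065, 0.0191, 0.1683]
ee_rot: [[0.181, 0.983, -0.004], [0.983, -0.181, 0.001], [-0.0, -0.004, -1.0]]
ft_force: [-0.1, 0.1, -2.1]
opening: 0.318
grip_force: 59.9
```

Run:
```python
from fit import *
s=robot.sense();goal(s,(.4806,.2885),.17,-26.4+90);print(s['ft_force'],s['ft_torque'],s['joint_positions'])
```

```text
pos [0.5065 0.0191 0.1683] yaw 79.56 axis [-3.8e-03  6.0e-04 -1.0e+00] tool shift [ 0.2603 -0.0743 -0.0014] rz 15.96
[-0.07109043  0.0520301  -2.13156556] [-0.02707732 -0.03148756  0.00794549] [ 27.52620476   8.09525542 -37.16922032 106.55788103   5.21830148
  67.26783135 -21.84918684]
```

>>> send_rows:
  targets:
    - [0.0325,-0.0093,0,-0.2,0,0,-1]
    - [0.0325,-0.0093,0,0,0,0,-1]
    - [0.0325,-0.0093,0,0,0,0,-1]
    - [0.0325,-0.0093,0,0,0,0,-1]
    - [0.0325,-0.0093,0,0,0,0,-1]
    - [0.0325,-0.0093,0,0,0,0,-1]
    - [0.0325,-0.0093,0,0,0,0,-1]
    - [0.0325,-0.0093,0,0,0,0,-1]
    - [0,0,0,0,0,8,-1]
    - [0,0,0,0,0,8,-1]
    - [0,0,0,0,0,0,-1]
    - [0,0,0,0,0,0,-1]

```text
clock: 13.3
ee_pos: [0.4795, 0.2878, 0.1664]
ee_rot: [[0.441, 0.897, -0.004], [0.897, -0.441, -0.001], [-0.002, -0.003, -1.0]]
ft_force: [0.0, 0.9, -2.0]
opening: 0.318
grip_force: 59.8
```

Run:
```python
from fit import *
s=robot.sense();d=snap('wrist');E=ext(d,s);p=(.4806,.2885)
for r in robot.pinpoint('mat','wrist')[:2]:print(r)
im=d['img'].copy();a=np.radians(-26.4);c,q=np.cos(a),np.sin(a)
cv2.polylines(im,[np.round([proj([p[0]+c*x-q*y,p[1]+q*x+c*y,.004],d,E) for x,y in np.array([[1,1],[1,-1],[-1,-1],[-1,1]])*.06]).astype(int)],True,(0,0,255),1)
cv2.imwrite('pics/w4.png',im[:,:,::-1])
goal(s,p,.044,-26.4+90);print(s['ft_force'],s['ft_torque'])
```

```text
{'at': [0.4794, 0.2912, 0.0023], 'score': 0.9}
pos [0.4795 0.2878 0.1664] yaw 63.81 axis [-3.5e-03 -6.0e-04 -1.0e+00] tool shift [0.0014 0.001  0.1224] rz 0.21
[ 0.0326359   0.8561636  -1.95527998] [ 0.03687024 -0.00396757 -0.00730858]
```

View pics/w4.png

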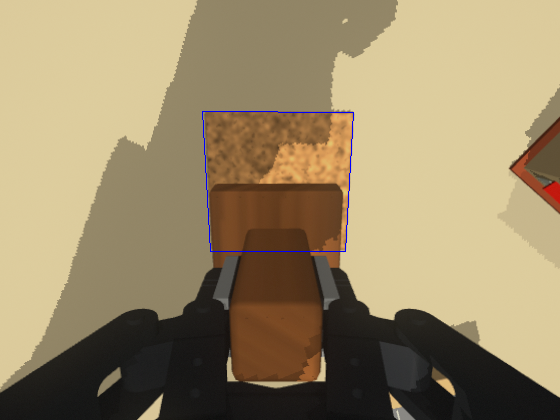

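The fitted mat outline (blue) lies on the cork and the block hangs over its centre. I lower it.

>>> send_rows:
  targets:
    - [0.0015,0.001,0.03,-0.2,0,0,-1]
    - [0,0,0.035,0,0,0,-1]
    - [0,0,0.03,0,0,0,-1]
    - [0,0,0.015,0,0,0,-1]
    - [0,0,0.006,0,0,0,-1]
    - [0,0,0.003,0,0,0,-1]
    - [0,0,0.002,0,0,0,-1]
    - [0,0,0,0,0,0,-1]
    - [0,0,0,0,0,0,-1]

```text
clock: 14.3
ee_pos: [0.4823, 0.2894, 0.0476]
ee_rot: [[0.445, 0.895, 0.003], [0.895, -0.445, -0.001], [0.001, 0.003, -1.0]]
ft_force: [-0.7, 0.1, -2.5]
opening: 0.323
grip_force: 59.8
```

>>> send_rows:
  targets:
    - [0,-0.001,0.0015,0.1,0,0,-1]
    - [0,0,0.001,0,0,0,-1]
    - [0,0,0,0,0,0,-1]

```text
clock: 14.6
ee_pos: [0.4808, 0.2895, 0.0441]
ee_rot: [[0.445, 0.895, -0.0], [0.895, -0.445, -0.001], [-0.001, 0.0, -1.0]]
ft_force: [-0.6, -0.1, -1.9]
opening: 0.32
grip_force: 59.8
```

>>> send_rows:
  targets:
    - [0,0,0.001,0,0,0,-1]
    - [0,0,0,0,0,0,-1]

```text
clock: 14.8
ee_pos: [0.481, 0.2895, 0.0439]
ee_rot: [[0.445, 0.895, 0.0], [0.895, -0.445, -0.001], [-0.001, 0.001, -1.0]]
ft_force: [-1.9, -3.2, 6.8]
opening: 0.32
grip_force: 60.8
```

>>> send_rows:
  targets:
    - [0,0,0,0,0,0,-0.2]
    - [0,0,0,0,0,0,0]
    - [0,0,0,0,0,0,0.3]
    - [0,0,0,0,0,0,0.6]
    - [0,0,0,0,0,0,0.8]
    - [0,0,0,0,0,0,0.8]
    - [0,0,0,0,0,0,0.8]

```text
clock: 15.5
ee_pos: [0.4809, 0.2895, 0.0432]
ee_rot: [[0.445, 0.895, -0.0], [0.895, -0.445, -0.0], [-0.0, 0.0, -1.0]]
ft_force: [0.8, -0.3, 0.4]
opening: 0.905
grip_force: 0.0
```

>>> send_rows:
  targets:
    - [0,0,-0.01,0,0,0,0.8]
    - [0,0,-0.02,0,0,0,0.8]
    - [0,0,-0.03,0,0,0,0.8]
    - [0,0,-0.03,0,0,0,0.8]
    - [0,0,-0.03,0,0,0,0.8]
    - [0,0,-0.03,0,0,0,0.8]
    - [0,0,-0.02,0,0,0,0.8]
    - [0,0,0,0,0,0,0.8]
    - [0,0,0,0,0,0,0.8]

```text
clock: 16.4
ee_pos: [0.4809, 0.2896, 0.2137]
ee_rot: [[0.445, 0.895, 0.001], [0.895, -0.445, -0.0], [0.0, 0.001, -1.0]]
ft_force: [-0.8, -0.2, -0.8]
opening: 0.898
grip_force: 0.0
```

Run:
```python
from fit import *
for c in('scene','wrist'):
    s=robot.sense();d=snap(c,c+'_end.png');E=ext(d,s)
    for q in('press_block','wide_block','round_block','house','bed_top'):
        for r in robot.pinpoint(q,c)[:1]:print(c,q,np.round(r['at'],3),r['score'])
    m=mask('press_block',c,(.481,.289),d,E)
    if m is not None:
        MODEL['press_block']=[box(.062,.004,.022),box(.028,.022,.092)];print(c,fit('press_block',[(m,d,E)],(.481,.289)))
print(s['clock'],s['ee_pos'])
```

```text
scene press_block [0.485 0.291 0.006] 0.82
scene wide_block [ 0.534 -0.422 -0.001] 0.69
scene round_block [ 0.438 -0.231  0.001] 0.74
scene house [ 0.713  0.189 -0.   ] 0.94
scene bed_top [ 0.288 -0.289  0.032] 0.87
wrist press_block [0.48  0.289 0.006] 0.72
wrist house [0.712 0.193 0.   ] 0.93
wrist ([np.float64(0.480815534960908), np.float64(0.289981297021895), np.float64(-26.246196378932108)], np.float64(0.040787577629089355))
16.75 [0.48061971 0.28945339 0.21257476]
```

View pics/scene_end.png

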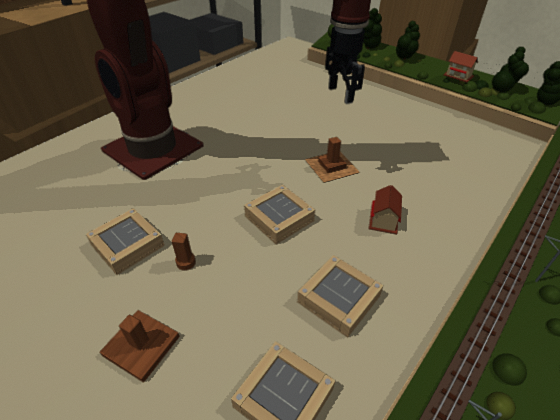

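The block stands upright in the middle of the mat at (333,158). The bed has sprung back, and the other blocks and the house are where they were.

```bash
python3 -c "
from workcell import robot
print(robot.close_job())"
```

```text
the job is handed in; nothing more can be done
None
```

I pressed the panel to the bed's stop at about 20 N, held it for over a second, stood the press block upright in the middle of the cork mat and handed the job in at about 17 s; the other two blocks and the house look unmoved.

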